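# Uncover and shut the red supply valve of the cassette printer's valve box

## Robot

A 7-joint arm with a two-finger parallel gripper is mounted at the origin on a cart in front of the work surface, level with it; the furniture and walls round the work are solid. World frame = base frame: x ahead of the robot, y to its left, z up, the work surface at z = 0. Lengths are in mm, angles in rad, forces in N, time in s.
With the tool pointing down it reaches from about 425 to 875 mm from the base axis. Payload 4.7 kg.
Tool frame: the origin (TCP) lies between the finger pads; the fingertips stand manip.tip_reach ahead of it and the grasp point (between the pads) lies 6 mm ahead of it (manip.tip_reach is the distance from the TCP to the fingertips, in mm); z points along the fingers, y is the line along which they close (so a half turn about z gives the same grasp; the last joint's range is limited). The gripper opens to 85 mm and grips with 20 to 120 N. Pads are 22 mm wide; open, the fingers measure 114 mm over their backs; the gripper's body (76 mm by 85 mm) begins 54 mm behind the grasp point. The pads swing forward as they close: fully open they stand 13 mm farther back than shut.
Start: joints at [1.219, 0.321, -0.07, 1.45, 0.023, 1.371, -0.057], TCP at [232.485, -607.02, 256.349] pointing down, gripper open.
Joint ranges: [-2.86, 2.86], [-0.3, 2.09], [-1.38, 1.24], [0.06, 2.45], [-1.56, 4.7], [0.09, 2.05], [-2.69, 2.69]. Speed limits (rad/s): [2.57, 2.57, 3.14, 3.14, 3.14, 3.14, 3.14].

## Interface

Orientations are given as a unit quaternion [x, y, z, w].
In Python, from workcell import manip, inverse_kinematics, cams, close_job gives the robot as it stands. Calls block until the motion is done:
- manip.move_ptp(position, orientation): joint-space move of the TCP to a pose.
- manip.line_to(position, attitude=None, max_speed=150, threshold=None): straight line of the TCP; attitude=None keeps the orientation; max_speed is the mean speed in mm/s. With threshold (N) it stops when the force on the tool has changed by that much, and returns True; else False.
- manip.movej(angles): joint-space move.
- manip.gripper_to(opening, f_grip=None): finger opening in mm; f_grip is the grip in N (None keeps the last); returns when the fingers have stopped.
- manip.pause(seconds).
- inverse_kinematics(position, orientation): joint angles nearest the present ones, or None.
- manip.get_state(): the state.
- cams.camera(name): name is "side" or "top" or "wrist"; returns a dict with "pixels" (400x640x3 uint8, red, green, blue), "depth" (400x640 float32, mm along the optical axis (not along the pixel's ray), 0 where there is no reading), "K" (3x3 intrinsics, pixels), "R" (3x3) and "t" (3): a world point X has camera coordinates R X + t; the wrist camera has in their place "hand_eye" (4x4, takes a point from camera to tool coordinates, whose origin is the TCP and whose axes are the flange's). Camera axes: x right, y down, z forward; pixel columns grow to the right and rows downward; lengths in mm; the calibration is good to about 2 mm. A picture is of the moment at which its call begins: read the wrist's pose just before it.
A pose or a line that the arm cannot do raises manip.IKError and nothing moves.
- close_job(): hands the job in; it is judged then, once.
The state is a dict: "time": time; "joint_pos": joint angles; "qvel": joint speeds; "joint_torque": joint torques, N m; "ee_pos": TCP position; "tcp_rot": TCP orientation; "force": force on the tool from outside, world axes, zero at the start; "ft_torque": the same for the moment, N m; "opening": finger opening in mm; "finger_force": force on a finger pad.
Only numpy, scipy, OpenCV 4.12 (cv2) and the standard library are available. Lean on these libraries where they do the work, as an engineer would, in place of code of your own. Each camera call takes 0.05 s, during which the arm holds its last target. There are 200 camera calls.

## Task

Gently push the white cover of the grey valve box all the way aside to its stop, so that the red valve handle beneath it is revealed, then push the red handle a quarter turn clockwise (seen from above) until it is fully shut. Only push with the fingertips: do not grip, squeeze or lift anything. Leave the blue valve's handle as it is and the two pots where they stand, and finish with the hand clear.

Things in the scene. Friction and masses are not known exactly. Their poses are not given: they have to be found in the camera images.
- valve_box: Grey open-topped valve box, fixed to the bench, 130 (x) x 260 (y) x 54 mm high, walls 6 mm. Origin: centre of its underside; z up, front faces its -x; turned up to 0.25 rad. A wall at y = 0 parts two bays, 118 (x) x 121 mm (y) inside: red valve's at -y, blue valve's at +y. Pipes along x under the handles reach 25 mm above the bench (finger tips at 27 mm or higher pass over).
- cover (a joint): Position of the sliding cover in m along the box's +y: 0 = it covers the red bay (it starts between 0 and 0.015), 0.128 = at its end stop, where it covers the blue bay and the red bay is fully open. It runs stiffly on guides (about 1.5 N plus 4 N per m/s), stays where it is left, and cannot be lifted off.
- cover_end (a point): Centre of the flat end face of the white cover that looks along the box's -y; pushing this face along the box's +y slides the cover. The cover is a white slab 142 mm (x) by 128 mm (y) by 18 mm thick, lying on the box's walls: the face spans 54.5 to 72.5 mm above the bench, this point is 63.5 mm up.
- red_valve (a joint): Angle of the red handle in rad: 0 = open (handle points along the box's -x), 1.571 = shut, at its stop (handle points along the box's +y). It grows clockwise seen from above; starts between 0 and 0.25; stays where it is left; about 0.06 N m turns it (1.5 N at 40 mm).
- red_pivot (a point): Vertical turning axis of the red handle, at the handle's mid-height, 36 mm above the bench; at x 30 mm, y -70 mm in the box. The inner face of the box's end wall is 54 mm from it towards -y.
- red_tip (a point): Free end of the red handle at mid-height, 56 mm from the pivot. The handle is a red bar 14 mm wide and 12 mm high (30 to 42 mm above the bench) on a brass hub of 22 mm diameter; under the cover at the start.
- blue_tip (a point): Free end of the blue handle, 56 mm from its pivot, which is at x 30 mm, y 60 mm in the box: same shape and heights as the red one, in the open bay at the start. To be left alone.
- red_lid_pot: Loose white specimen pot with a red lid, 49 mm diameter, 65 mm tall, standing in front of the box; origin at the centre of its underside. To be left alone.
- yellow_lid_pot: Loose white specimen pot with a yellow lid, 49 mm diameter, 65 mm tall, standing in front of the box; origin at the centre of its underside. To be left alone.

How it is judged (in metres and radians):
On the way, in this order (a step that is already met when the one before it is completed fails the run):
1. the cover is pushed fully aside, the red handle still open (value of joint cover above 0.118 m and value of joint red_valve below 0.5 rad), for 0.1 s.
2. the red handle is pushed shut (value of joint cover above 0.118 m and value of joint red_valve above 1.45 rad), for 0.1 s.
At the end, for the whole second after the job is handed in: The cover is within 10 mm of its end stop, the red handle is shut to within 0.12 rad (7 degrees) and at rest, the blue handle's tip is within 10 mm and the two pots within 15 mm of where they started (all of step 2 and velocity of joint red_valve below 0.05 rad/s and distance of blue_tip from where it was at the start of the episode below 0.01 m and distance of each of red_lid_pot, yellow_lid_pot from where it was at the start of the episode below 0.015 m); the robot touches nothing.
It fails at once if a pot is lifted, or shifted by more than 15 mm (distance of any of red_lid_pot, yellow_lid_pot from where it was at the start of the episode above 0.015 m).
It fails at once if a pot is tipped (angle between any of red_lid_pot, yellow_lid_pot's own z axis and vertical above 0.35 rad).
It fails at once if the blue valve's handle is turned (its tip moves more than 10 mm) (distance of blue_tip from where it was at the start of the episode above 0.01 m).
It fails at once if the fingers squeeze or press the valve box, its cover or its handles with more than 30 N (contact force between the fingers and valve_box above 30 N).
It also fails if it takes over 45 s, if anything falls off the work surface, if the arm or the gripper's body presses on something with over 40 N, if the wrist force passes 120 N, or if a joint passes its speed limit or range.

## Working session

There is one attempt and no reset: what is moved stays moved. The work goes in short steps, each a Python script; the robot and the scene stay as the last script left them, time stands still between calls to the robot, and variables do not carry over. Pictures are saved under pics/ and viewed, at most 10 in all, crops included, and the job is handed in when it is done.

```bash
mkdir -p pics; ls; python3 - <<'E'
from workcell import manip,cams
import cv2,numpy as np
s=manip.get_state();print(s['time'],s['ee_pos'],s['tcp_rot'],s['opening'],manip.tip_reach)
a=[]
for n in('top','side'):
    c=cams.camera(n);np.savez(''+n+'.npz',**c);cv2.imwrite(f'pics/{n}0.png',c['pixels'][...,::-1]);print(n,c['K'],c['R'],c['t'])
E
```

```text
pics
0.0 [ 232.29527914 -606.53120838  255.20239431] [ 9.83315268e-01  1.81906907e-01 -2.10929191e-04 -9.57115019e-04] 85.76355196608553 25.0
top [[489.97304162   0.         312.62100825]
 [  0.         489.97304162 193.93394133]
 [  0.           0.           1.        ]] [[-0.00912921 -0.99969283  0.02304152]
 [-0.9863263   0.00521054 -0.16472181]
 [ 0.16455116 -0.02423024 -0.9860709 ]] [-240.80539353  452.88508445  833.75219367]
side [[393.60015143   0.         321.67645981]
 [  0.         393.60015143 187.1215298 ]
 [  0.           0.           1.        ]] [[-0.95800713 -0.28629279  0.01608672]
 [-0.19246596  0.60042613 -0.77617351]
 [ 0.21255399 -0.7466759  -0.63031412]] [366.71875681 286.56285798 622.2158859 ]
```

View pics/top0.png

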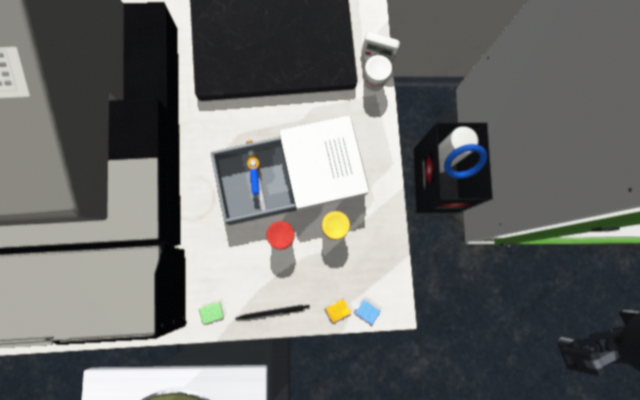

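View pics/side0.png

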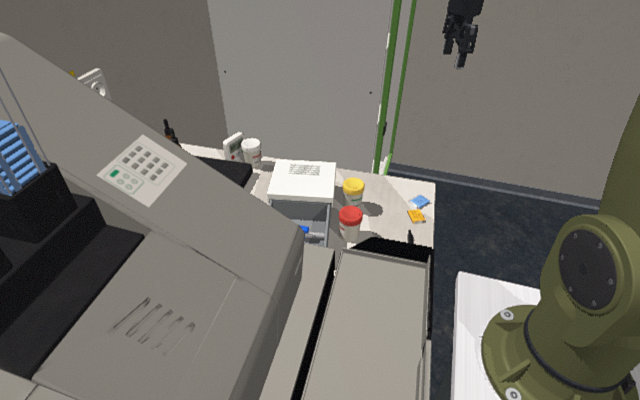

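The top view shows the cover with corners near (281,129), (352,118), (368,191) and (296,207). The open blue bay is to its left, and the pots are at (280,235) and (335,225). The side view confirms this layout, and the area around the cover's -y end (image right) is free.

```bash
cat > h.py <<'E'
import numpy as np,cv2
def ray(c,uv,z):
    uv=np.atleast_2d(uv).astype(float);K,R,t=c['K'],c['R'],c['t']
    d=np.c_[uv,np.ones(len(uv))]@np.linalg.inv(K).T@R; o=-R.T@t
    return o+d*((z-o[2])/d[:,2])[:,None]
E
python3 - <<'E'
from h import *
for n,box in(('top',(270,385,105,220)),('side',(255,345,150,215))):
    c=dict(np.load(n+'.npz'));im=c['pixels'];hsv=cv2.cvtColor(im,cv2.COLOR_RGB2HSV)
    D=c['depth'];v,u=np.mgrid[:400,:640];K=c['K']
    P=np.stack([(u-K[0,2])/K[0,0]*D,(v-K[1,2])/K[1,1]*D,D],-1);W=(P-c['t'])@c['R']
    z=W[...,2]
    m=np.zeros((400,640),np.uint8);x0,x1,y0,y1=box
    m[y0:y1,x0:x1]=((z>66)&(z<79)&(hsv[...,1]<60)&(D>0))[y0:y1,x0:x1]*255
    m=cv2.morphologyEx(m,cv2.MORPH_OPEN,np.ones((5,5)))
    cs,_=cv2.findContours(m,0,2);k=max(cs,key=cv2.contourArea)
    w=ray(c,k[:,0]+0.0,72.5)[:,:2].astype(np.float32)
    (cx,cy),sz,a=cv2.minAreaRect(w)
    print(n,'px',k[:,0].min(0),k[:,0].max(0),'rect',cx,cy,sz,a,'medz',np.median(z[m>0]))
    print(cv2.boxPoints(((cx,cy),sz,a)))
    for nm,(lo,hi) in dict(blue=((105,120,60),(125,255,255)),red=((0,150,100),(6,255,255)),yel=((22,150,100),(32,255,255)),brass=((8,120,90),(20,255,255))).items():
        mm=cv2.inRange(hsv,lo,hi);mm[:100]=0;mm[:,:200]=0;mm[260:]=0;mm[:,400:]=0
        nn,_,st,ce=cv2.connectedComponentsWithStats(mm)
        for i in range(1,nn):
            if st[i,4]>25:
                h=36 if nm in('blue','brass') else 65
                print(' ',nm,st[i],ray(c,ce[i],h)[0].round(1))
# black slab/bottle heights around
c=dict(np.load('top.npz'));D=c['depth'];K=c['K'];v,u=np.mgrid[:400,:640]
P=np.stack([(u-K[0,2])/K[0,0]*D,(v-K[1,2])/K[1,1]*D,D],-1);W=(P-c['t'])@c['R']
for p in((270,50),(377,70),(381,45),(170,60),(110,100),(170,200),(335,225),(218,180),(385,150)):print(p,W[p[1],p[0]].round())
E
```

```text
top px [280 116] [367 207] rect 504.3995361328125 -262.244140625 (142.23191833496094, 127.36854553222656) 12.363908767700195 medz 72.93238744146892
[[ 421.29688 -215.26422]
 [ 448.56906 -339.67877]
 [ 587.5022  -309.22406]
 [ 560.23    -184.80951]]
  blue [250 169   9  26 190] [ 475.9 -139.5   36. ]
  red [267 222  27  27 564] [ 376.9 -187.    65. ]
  yel [322 212  28  27 576] [ 393. -282.   65.]
  brass [247 155  13  13  97] [ 511.6 -136.7   36. ]
side px [268 160] [335 198] rect 504.5487976074219 -256.33056640625 (140.77255249023438, 132.3621063232422) 12.837316513061523 medz 72.08013295712288
[[ 421.2175  -207.44238]
 [ 450.62616 -336.4961 ]
 [ 587.8801  -305.21875]
 [ 558.47144 -176.16504]]
  blue [300 226   9   7  42] [ 461.8 -141.5   36. ]
  red [339 206  23  20 372] [ 377.1 -177.4   65. ]
  yel [343 178  21  17 277] [ 393.2 -271.3   65. ]
(270, 50) [ 732. -166.   26.]
(377, 70) [ 674. -362.   67.]
(381, 45) [ 726. -372.   59.]
(170, 60) [693.  11.  66.]
(110, 100) [587.  81. 149.]
(170, 200) [436.  -2.  79.]
(335, 225) [ 393. -281.   66.]
(218, 180) [475. -78.  54.]
(385, 150) [ 542. -383.    1.]
```

```bash
cat >> h.py <<'E'
psi=0.2158
X=np.array([np.cos(psi),np.sin(psi)]);Y=np.array([-X[1],X[0]])
O0=np.array([491.3,-202.6])
def quat(phi): return [np.cos(phi/2),np.sin(phi/2),0,0]
def b2w(x,y,z,O=O0): p=O+x*X+y*Y; return [p[0],p[1],z]
E
python3 - <<'E'
from h import *
from workcell import *
manip.gripper_to(0,20)
print(manip.tip_reach,manip.get_state()['opening'])
f=np.array([518.,-324.5])
p=f-60*Y
best=None
for phi in(psi+np.pi/2,psi-np.pi/2):
    j=inverse_kinematics([*p,180],quat(phi));print(phi,j)
    if j is not None:
        q=np.abs(np.array(j)-manip.get_state()['joint_pos']).max()
        if best is None or q<best[0]:best=(q,phi)
phi=best[1];print(best)
open('phi','w').write(str(phi))
manip.move_ptp([*p,180],quat(phi))
s=manip.get_state();print(s['time'],s['ee_pos'],s['force'])
print(manip.line_to([*p,60+manip.tip_reach],threshold=10))
s=manip.get_state();print(s['time'],s['ee_pos'],s['force'])
c=cams.camera('side');cv2.imwrite('pics/side1.png',cv2.resize(c['pixels'][120:260,230:450,::-1],None,fx=3,fy=3))
E
```

```text
25.0 -0.18980270347277295
1.7865963267948965 [ 0.91829204  0.4080637  -0.43228951  1.52306646  0.17614957  1.24915605
  0.67727499]
-1.3549963267948966 [ 0.63322709  0.37392583 -0.06210631  1.53492603  0.02402732  1.23348671
 -2.35834346]
(np.float64(0.7341437704842582), 1.7865963267948965)
2.2833 [ 529.62857492 -385.22478288  180.19941251] [ 0.08213738 -0.09631608  0.11478756]
False
3.0667 [ 531.37652565 -383.7159176    85.98418345] [-1.0129841  -0.58650829  0.28405728]
```

View pics/side1.png

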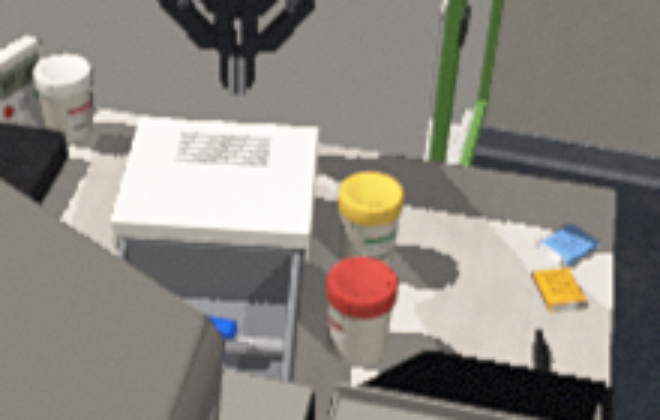

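```bash
cat > push.py <<'E'
from h import *
from workcell import *
f=np.array([518.,-324.5])
r=manip.line_to([*(f+140*Y),85.5],max_speed=60,threshold=8)
s=manip.get_state();d=(s['ee_pos'][:2]-f)@Y;print(r,s['time'],s['ee_pos'],s['force'],'travel past face',d)
c=cams.camera('top');np.savez('top1.npz',**c);cv2.imwrite('pics/top1.png',cv2.resize(c['pixels'][100:250,180:400,::-1],None,fx=3,fy=3))
E
python3 push.py
```

```text
True 5.6417 [ 493.41028596 -213.32725837   85.38320344] [ 1.43802746 -1.65400546  1.12236492] travel past face 113.85950419199315
```

View pics/top1.png

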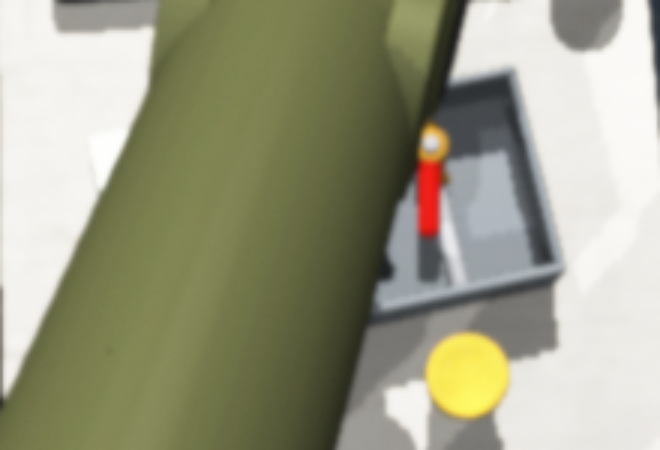

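The cover looks pushed aside and the red bay is open: red handle around (429,195), hub at (433,143) in the crop. I'll retreat upward and measure the handle precisely.

```bash
python3 - <<'E'
from h import *
from workcell import *
p=np.array(manip.get_state()['ee_pos'])
b=p.copy();b[:2]-=15*Y;manip.line_to(b,max_speed=80)
b[2]=170;manip.line_to(b)
b[:2]-=150*Y;b[2]=200;manip.line_to(b,max_speed=250)
c=cams.camera('top');np.savez('top2.npz',**c)
im=c['pixels'];cv2.imwrite('pics/top2.png',cv2.resize(im[100:250,180:400,::-1],None,fx=3,fy=3))
hsv=cv2.cvtColor(im,cv2.COLOR_RGB2HSV)
D=c['depth'];v,u=np.mgrid[:400,:640];K=c['K']
P=np.stack([(u-K[0,2])/K[0,0]*D,(v-K[1,2])/K[1,1]*D,D],-1);z=((P-c['t'])@c['R'])[...,2]
m=np.zeros((400,640),np.uint8);m[105:230,190:345]=((z>66)&(z<79)&(hsv[...,1]<60))[105:230,190:345]*255
m=cv2.morphologyEx(m,cv2.MORPH_OPEN,np.ones((5,5)))
k=max(cv2.findContours(m,0,2)[0],key=cv2.contourArea)
r=cv2.minAreaRect(ray(c,k[:,0],72.5)[:,:2].astype(np.float32));print('cover',r)
for nm,lo,hi,h in(('red',(0,150,80),(6,255,255),42),('brass',(8,120,90),(22,255,255),42)):
    mm=cv2.inRange(hsv,lo,hi);mm[:125]=0;mm[206:]=0;mm[:,:285]=0;mm[:,370:]=0
    mm=mm*1
    k=max(cv2.findContours(mm,0,2)[0],key=cv2.contourArea)
    w=ray(c,k[:,0],h)[:,:2].astype(np.float32);r=cv2.minAreaRect(w);print(nm,r)
    e=(np.array(w)-O0)@np.c_[X,Y];print(' in box',e.min(0),e.max(0),e.mean(0))
s=manip.get_state();print(s['time'],s['ee_pos'],s['force'])
E
```

```text
cover ((477.7585144042969, -140.5726776123047), (142.1632843017578, 127.51136779785156), 12.33111572265625)
red ((501.7867431640625, -262.2923278808594), (12.64704704284668, 44.21157455444336), 89.35386657714844)
 in box [-24.63498712 -71.283051  ] [ 19.9748235  -51.57039263] [  2.34432712 -59.86090861]
brass ((536.001220703125, -262.7386169433594), (23.533143997192383, 24.245914459228516), 89.84654235839844)
 in box [ 17.22438202 -80.40296956] [ 43.98285981 -57.49775979] [ 30.00425846 -68.30608184]
7.55 [ 528.77963672 -371.98190785  199.00785479] [ 0.88511008 -0.4802689   0.37481162]
```

View pics/top2.png

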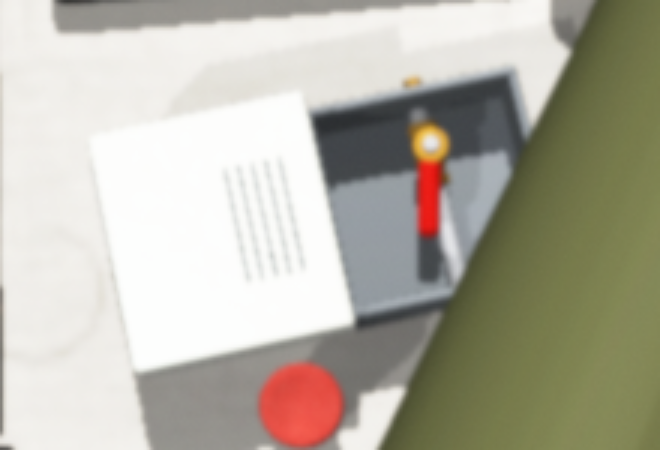

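Cover travel is 124.5 mm, which puts it at its stop. The handle hub is at box (30,-69), matching its given position, and the handle is at about 0.22 rad. Next I insert the closed fingers on its -y side and sweep the arc.

```bash
cat > turn.py <<'E'
from h import *
from workcell import *
O=np.array([491.5,-203.1]);zt=32+25
def st(tag):
    s=manip.get_state();e=(np.array(s['ee_pos'])[:2]-O)@np.c_[X,Y];print(tag,round(s['time'],2),e.round(1),round(s['ee_pos'][2],1),np.round(s['force'],1));return s
manip.line_to(b2w(-8,-98,180,O),max_speed=200)
st('above')
r=manip.line_to(b2w(-8,-98,zt,O),max_speed=80,threshold=6);s=st(('down',r))
if r: manip.line_to(b2w(-8,-98,180,O));raise SystemExit
f0=np.array(s['force'])
for th in np.arange(0.1,1.95,0.1):
    u=np.array([-np.cos(th),np.sin(th)]);t=np.array([np.sin(th),np.cos(th)])
    rr=42-6*min(th/1.57,1); h=15*t[0]*(t[0]>0)+12*max(t[1],0)
    c=np.array([30,-70])+rr*u-(7+h)*t
    if th>1.6: c=np.array([30-22+(th-1.6)*36,-34])
    r=manip.line_to(b2w(*c,zt,O),max_speed=60,threshold=8)
    s=st((round(th,2),r))
    d=np.array(s['force'])-f0; 
    if r or np.linalg.norm(d[:2])>8: break
E
python3 turn.py
```

```text
above 8.1 [ -7.8 -97.6] 180.5 [-0.3 -0.4 -0.4]
('down', False) 9.79 [ -7.7 -98.3] 57.5 [ 0.1  0.8 -0.4]
(np.float64(0.1), False) 10.16 [-13.5 -85.7] 57.2 [-0.4 -0.8 -0.3]
(np.float64(0.2), False) 10.41 [-14.8 -83. ] 57.0 [-0.2  0.1  0.6]
(np.float64(0.3), False) 10.66 [-15.8 -79.6] 56.9 [ 0.4 -0.8 -0.3]
(np.float64(0.4), False) 10.91 [-16.6 -76.1] 57.0 [ 0.6  0.2 -0.1]
(np.float64(0.5), False) 11.16 [-17.  -72.4] 57.1 [-0.1 -0.3 -0.8]
(np.float64(0.6), False) 11.41 [-17.  -68.2] 57.0 [-0.5 -0.4 -0.5]
(np.float64(0.7), False) 11.66 [-16.7 -63.9] 56.9 [ 0.7 -0.9 -0.5]
(np.float64(0.8), False) 11.91 [-15.8 -59.7] 56.9 [ 0.2 -0.8 -0.7]
(np.float64(0.9), False) 12.16 [-14.4 -55.7] 57.0 [ 0.  -0.9 -0.5]
(np.float64(1.0), False) 12.41 [-12.4 -51.6] 57.0 [-0.4 -0.5  1.4]
(np.float64(1.1), False) 12.66 [ -9.9 -47.5] 57.0 [ 0.3 -1.7  0.7]
(np.float64(1.2), False) 12.91 [ -6.8 -43.7] 57.0 [ 0.1 -0.9  0.1]
(np.float64(1.3), False) 13.16 [ -3.3 -40.4] 57.0 [-0.6 -0.9  0.9]
(np.float64(1.4), False) 13.41 [  0.7 -37.4] 57.0 [-0.1 -1.1  0.2]
(np.float64(1.5), False) 13.66 [  5.1 -35. ] 57.0 [-0.6  0.   0.8]
(np.float64(1.6), False) 13.91 [  9.6 -33. ] 57.0 [ 0.3  0.4 -0.4]
(np.float64(1.7), False) 14.16 [ 11.4 -33.3] 56.8 [-2.4  1.5  1.5]
(np.float64(1.8), False) 14.41 [ 12.  -33.3] 56.5 [-10.    1.2   7.7]
```

Force of about 10 N at x = 12, consistent with the handle's stop. I'll back off, raise the hand clear and check.

```bash
python3 - <<'E'
from h import *
from workcell import *
O=np.array([491.5,-203.1])
manip.line_to(b2w(-8,-36,57,O),max_speed=60)
manip.line_to(b2w(-8,-40,190,O))
manip.line_to(b2w(0,-260,220,O),max_speed=250)
c=cams.camera('top');im=c['pixels'];cv2.imwrite('pics/top3.png',cv2.resize(im[100:250,180:400,::-1],None,fx=3,fy=3))
hsv=cv2.cvtColor(im,cv2.COLOR_RGB2HSV)
def big(lo,hi,x0,x1,y0,y1,h):
    m=np.zeros((400,640),np.uint8);m[y0:y1,x0:x1]=cv2.inRange(hsv,lo,hi)[y0:y1,x0:x1]
    k=max(cv2.findContours(m,0,2)[0],key=cv2.contourArea);w=ray(c,k[:,0],h)[:,:2].astype(np.float32);return cv2.minAreaRect(w),w
r,w=big((0,150,60),(6,255,255),285,370,125,200,42)
d=cv2.fitLine(w,cv2.DIST_L2,0,.01,.01).ravel()[:2];d=d*np.sign(d@Y);print(r,'theta',np.arctan2(d@Y,-d@X))
for n,lo,hi in(('red',(0,150,100),(6,255,255)),('yel',(22,150,100),(32,255,255))):print(n,big(lo,hi,255,370,205,255,65)[0])
s=manip.get_state();print(s['time'],s['ee_pos'],s['force'])
E
```

```text
((527.9251708984375, -231.14613342285156), (14.924612998962402, 44.35541534423828), 11.460326194763184) theta 1.588358712706551
red ((376.37335205078125, -187.11859130859375), (44.37028884887695, 44.40924072265625), 89.8546142578125)
yel ((393.28521728515625, -282.6941223144531), (44.759639739990234, 46.498619079589844), 44.58088302612305)
17.075 [ 547.48428164 -455.2183719   219.65461129] [ 0.26198326 -0.07232775 -0.62321684]
```

View pics/top3.png

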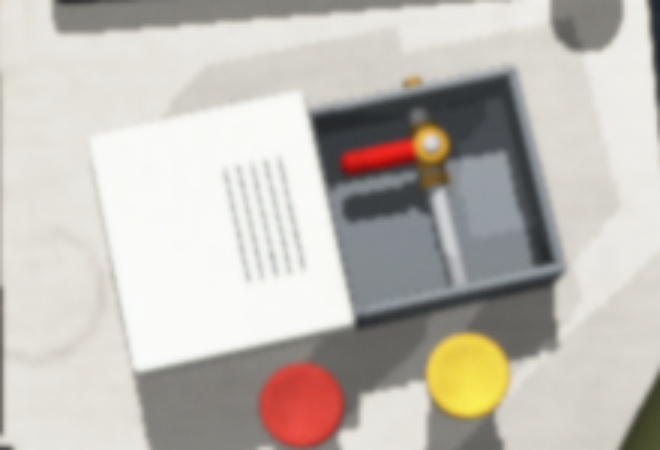

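The handle is shut: it runs from the hub at (431,143) to its tip at (345,160), an angle of about 1.58 rad. The cover is at its stop, the pots haven't moved, and the hand is clear.

```bash
python3 -c "
from workcell import *
print(close_job())"
```

```text
the job is handed in; nothing more can be done
None
```

I handed the job in at about 17 s: the last top view showed the cover at its end stop, the red handle shut at about 1.58 rad, both pots in place and the hand clear; the blue handle was under the cover and not re-checked, and no verdict was returned.

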